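Refit the weighing platform of a laboratory balance

ROBOT

A 6-joint arm with a two-finger parallel gripper is mounted at the origin on the work surface. World frame = base frame: x ahead of the robot, y to its left, z up, the work surface at z = 0. Lengths are in m, angles in rad, forces in N, time in s.
With the tool pointing down it reaches from about 0.15 to 0.775 m from the base axis. Payload 6.1 kg.
Tool frame: the origin (TCP) lies between the finger pads; the fingertips stand 14 mm ahead of it and the grasp point (between the pads) lies 5 mm behind it; z points along the fingers, y is the line along which they close (so a half turn about z gives the same grasp; the last joint's range is limited). The gripper opens to 85 mm and grips with 20 to 120 N. Pads are 22 mm wide; open, the fingers measure 114 mm over their backs; the gripper's body (76 mm by 85 mm) begins 54 mm behind the grasp point. The pads swing forward as they close: fully open they stand 13 mm farther back than shut.
Start: joints at [1.231, 0.126, -0.04, 1.405, 0, 1.571], TCP at [0.175, 0.495, 0.245] pointing down, gripper open.
Joint ranges: [-2.72, 2.72], [-0.95, 1.95], [-1.27, 1.35], [-1.78, 2.02], [-1.46, 1.47], [-3.14, 3.14]. Speed limits (rad/s): [2.39, 2.39, 3.01, 3.14, 3.14, 3.14].

INTERFACE

Orientations are given as a unit quaternion [x, y, z, w].
In Python, from workcell import ctrl gives the robot as it stands. The module is installed in compiled form; this text tells all that it offers. Calls block until the motion is done:
- ctrl.move_to(position, orientation): joint-space move of the TCP to a pose.
- ctrl.movel(position, rotation=None, max_speed=0.15): straight line of the TCP; rotation=None keeps the orientation; max_speed is the mean speed in m/s.
- ctrl.set_joints(angles): joint-space move.
- ctrl.gripper_to(opening): opening from 0.0 (shut) to 1.0 (fully open); the grip force is fixed at half the most; returns when the fingers have stopped.
- ctrl.sleep(seconds).
- ctrl.solve_ik(position, orientation): joint angles nearest the present ones, or None.
- ctrl.get_image(name): name is "scene" or "top"; returns the picture (480x640x3 uint8, red, green, blue); there is no depth.
- ctrl.camera_info(name): a dict with "K" (3x3 intrinsics, pixels), "R" (3x3) and "t" (3): a world point X has camera coordinates R X + t. Camera axes: x right, y down, z forward; pixel columns grow to the right and rows downward; lengths in m; the calibration is good to about 2 mm. A picture is of the moment at which its call begins. camera_info takes no time and is no camera call.
A pose or a line that the arm cannot do raises ctrl.IKError and nothing moves.
- ctrl.close_job(): hands the job in; it is judged then, once.
Readings, each from a call of its own:
- ctrl.current_clock(): time.
- ctrl.current_joint_pos(): joint angles.
- ctrl.current_joint_velocities(): joint speeds.
- ctrl.current_tau(): joint torques, N m.
- ctrl.current_tool_pos(): TCP position.
- ctrl.current_tcp_rot(): TCP orientation.
- ctrl.current_ft_force(): force on the tool from outside, world axes, zero at the start.
- ctrl.current_wrist_torque(): the same for the moment, N m.
- ctrl.current_gripper_width(): opening from 0.0 (shut) to 1.0 (fully open).
- ctrl.current_grip_force(): force on a finger pad.
Only numpy, scipy, OpenCV 4.12 (cv2) and the standard library are available. Lean on these libraries where they do the work, as an engineer would, in place of code of your own. Each camera call takes 0.05 s, during which the arm holds its last target. There are 200 camera calls.

TASK

The balance's steel weighing platform has been cleaned and stands on the tray: lift it by its bail and, keeping it upright, set it back on the balance with its blue-dotted foot in the blue-ringed cone and the other two feet in the groove and on the flat, and press it down gently, with about 8 N, for a second so that all three feet are fully home. Never load the balance with more than 18 N. Then let go of the platform and press the blue tare button fully down, and release it; leave everything else where it is.

Things in the scene. Friction and masses are not known exactly. Their poses are not given: they have to be found in the camera images.
- pan: The weighing platform: steel plate 150 (x) by 130 (y) by 4 mm, its top 18 mm above the origin, on three ball feet of 12 mm diameter; above it a bail: black bar 12 by 12 mm, 92 mm long along y, on two 9 mm posts at y = +-40 mm. 0.25 to 0.43 kg. Origin: centre, level with the undersides of the feet; z up. Feet (x, y in mm): a (-50, 0) under a blue dot on the plate, b (35, 40), c (35, -40).
- bail (a point): Middle of the bail's bar, where it is gripped from above across its 12 mm (x) width; 80 mm above the platform's origin, 62 mm clear above the plate. Axes as pan.
- foot_a (a point): Centre of the ball foot under the blue dot, 6 mm above the platform's origin height; belongs in the cone.
- foot_b (a point): Centre of the ball foot that belongs in the groove.
- foot_c (a point): Centre of the ball foot that belongs on the flat.
- balance: The balance, fixed: off-white housing 280 (x) by 200 (y) mm, its top 58 mm above the bench; above it a dark three-armed sprung carrier with the brass seat set. Origin: on the bench below the middle of the seat set; x away from the button end, z up. The platform fits with its axes parallel to these, its origin on this z axis, nominally 91 mm up (see seat_a).
- seat_a (a point): Where foot a's centre lies when home in the cone (blue ring; 50-degree walls, mouth 16 mm across; the foot sinks 6 mm below the rim). x, y true; z nominal, 97 mm above the bench: the carrier's height is trimmed on its stem by up to 12 mm up or down, which is not measured and must be felt.
- seat_b (a point): Where foot b's centre lies when home in the V groove (50-degree walls, 16 mm wide, 26 mm long, pointing at the cone); z nominal as seat_a.
- seat_c (a point): Where foot c's centre lies when home on the flat pad (26 mm square, its top 6 mm below the rims of cone and groove); z nominal as seat_a.
- carrier (a joint): How far the sprung carrier with the three seats is pressed down: 1 mm for each 6 N on it (0.25 mm unloaded, about 0.8 mm under the resting platform), hard stop at 4 mm. The reading is coarse, good to about 0.5 mm.
- tare (a joint): The blue tare button: 0 up, 0.006 m fully down; spring, 5 N fully down, returns by itself.
- tare_top (a point): Middle of the top of the blue tare button, 28 mm in diameter, pressed straight down; on the balance's housing at x = -138, y = +50 mm of the balance.
- check_weight: Bystander, to be left alone: brass check weight, 26 mm across, 36 mm high, on the tray. Origin under its middle.
- dust_cap: Bystander, to be left alone: orange cap, 32 mm across, 14 mm high, on the tray. Origin under its middle.
- beaker: Bystander, to be left alone: glass beaker, 80 mm across, 100 mm high. Origin under its middle.
- reagent: Bystander, to be left alone: amber jar, 66 mm across, 140 mm high. Origin under its middle.
- wash_bottle: Bystander, to be left alone: clear bottle with blue cap, 64 mm across, 170 mm high. Origin under its middle.
- dish: Bystander, to be left alone: shallow glass dish, 90 mm across, 18 mm high. Origin under its middle.
- spatula: Bystander, to be left alone: steel rod spatula, 190 mm long, 8 mm wide, lying on the bench. Origin under its middle.
- tray: White plastic tray with a pale blue mat, 260 (x) by 220 (y) mm, rim 16 mm high, its floor 6 mm above the bench; fixed; the platform stands in it. Origin under its centre.
Not all that is in view belongs to the job. Several things have the shape of the pan; the one meant has the colours described above.

How it is judged:
By the outcome, as a careful person would: the job done as asked, in the order asked, and still so for the second after the job is handed in, with the robot touching nothing.
It also fails if it takes over 58 s, if anything falls off the work surface, if the arm or the gripper's body presses on something with over 40 N, if the wrist force passes 120 N, or if a joint passes its speed limit or range.

## Working session

There is one attempt and no reset: what is moved stays moved. The work goes in short steps, each a Python script; the robot and the scene stay as the last script left them, time stands still between calls to the robot, and variables do not carry over. Pictures are saved under pics/ and viewed, at most 14 in all, crops included, and the job is handed in when it is done.

```bash
mkdir -p pics; python3 - <<'E'
from workcell import ctrl
import cv2
for n in("scene","top"):
    cv2.imwrite(f"pics/{n}0.png",ctrl.get_image(n)[:,:,::-1]); i=ctrl.camera_info(n); print(n,i["K"],i["R"],i["t"])
print(ctrl.current_tcp_rot(),ctrl.current_ft_force(),ctrl.current_clock())
E
```

```text
scene [[481.44290983   0.         318.04006816]
 [  0.         481.44290983 236.05948502]
 [  0.           0.           1.        ]] [[-0.89703518  0.44161587  0.01741558]
 [ 0.29122235  0.62026954 -0.72832358]
 [-0.33244161 -0.64826007 -0.68501202]] [ 0.47929077 -0.09115804  1.33254442]
top [[508.94341996   0.         313.86899434]
 [  0.         508.94341996 243.05269318]
 [  0.           0.           1.        ]] [[-0.00446615 -0.99985241  0.01658928]
 [-0.98015494  0.00108919 -0.19822996]
 [ 0.19818263 -0.01714539 -0.98001514]] [0.01363502 0.55080526 1.15208181]
[ 1.69112463e-01  9.85596516e-01 -6.84732872e-04 -1.17486134e-04] [-0.17094108  0.78247878 -0.02726124] 0.1
```

View pics/scene0.png

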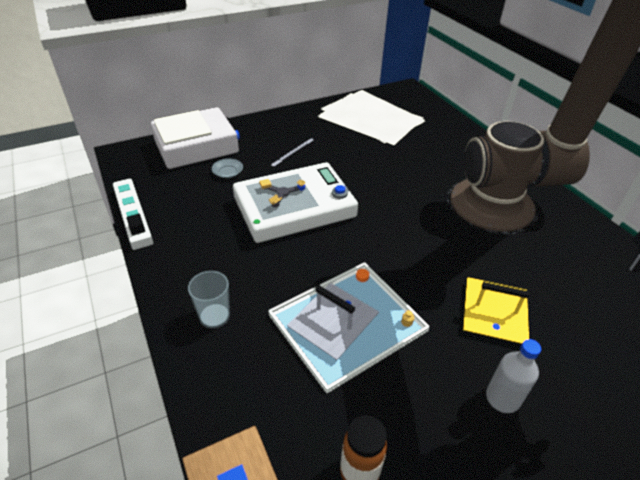

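View pics/top0.png

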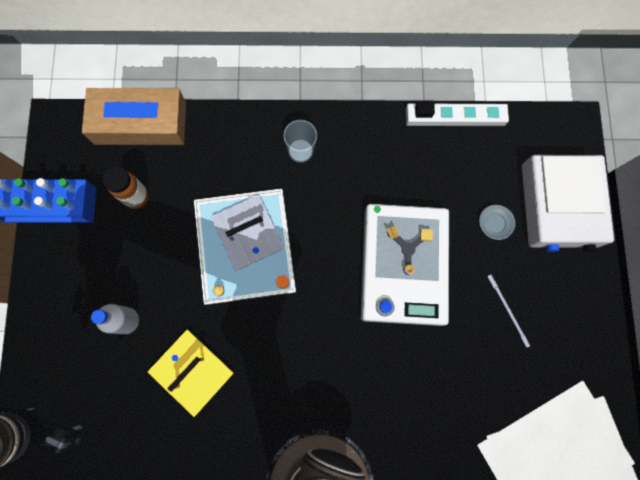

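Could be taken for the platform: the grey steel one on the tray, top (247,232) / scene (333,310), and the yellow one, top (190,372) / scene (497,310). I choose the steel one. For the balance, the choice is the housing at top (406,265) with the carrier and button, not the plain white box at (568,200). I'll check both in close crops.

```bash
python3 - <<'E'
import cv2,numpy as np
t=cv2.imread("pics/top0.png");s=cv2.imread("pics/scene0.png")
f=lambda im,x,y,w,h,k:cv2.resize(im[y:y+h,x:x+w],None,fx=k,fy=k,interpolation=cv2.INTER_CUBIC)
cv2.imwrite("pics/c1.png",np.hstack([f(t,200,185,80,120,5),f(t,370,205,80,120,5)]))
cv2.imwrite("pics/c2.png",np.vstack([f(s,230,160,130,75,6)[:,:780],f(s,280,270,130,25,6)[:0]]) )
cv2.imwrite("pics/c3.png",f(s,270,270,120,100,6))
E
```

```text
(no output)
```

View pics/c1.png

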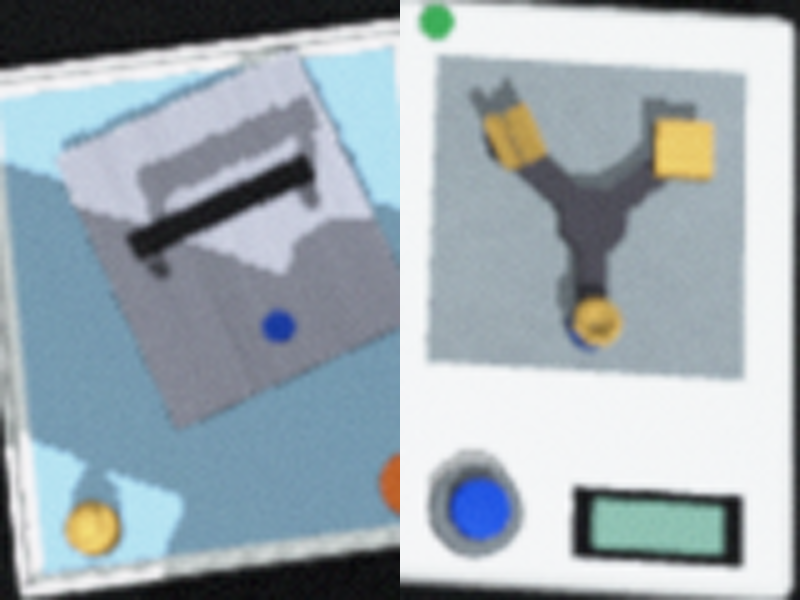

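View pics/c2.png

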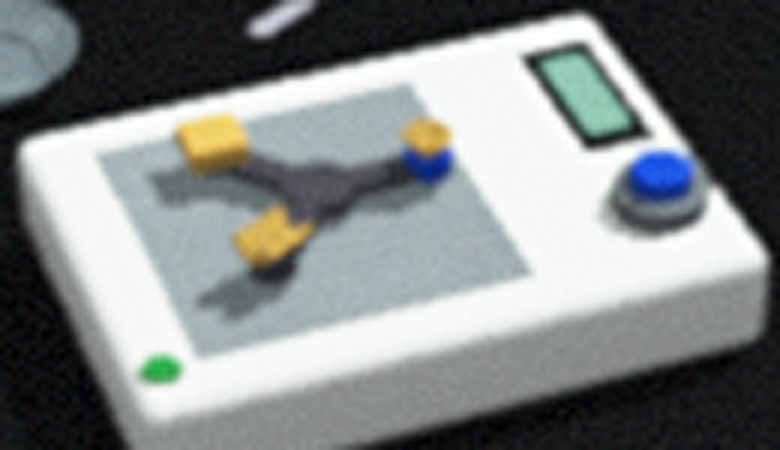

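View pics/c3.png

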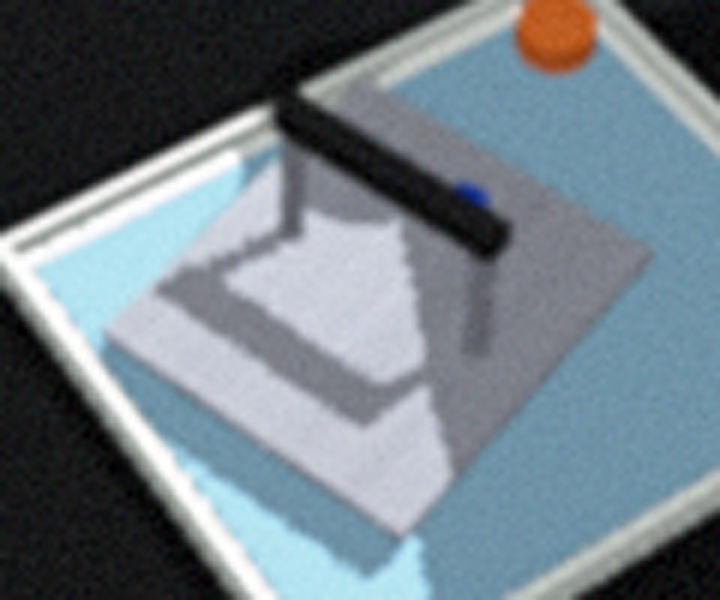

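The first crop confirms the steel plate with the blue dot at top (255.2,249.8) and a black bail centred near (244,226). The balance has the cone with blue ring at (409,268.6), the groove at (393,231.6), the flat at (426,234) and the button at (385.6,306). Next I fit poses from both views.

```bash
cat >h.py <<'E'
from workcell import ctrl
import numpy as np,cv2
from scipy.optimize import least_squares
from scipy.spatial.transform import Rotation as Ro
C={n:ctrl.camera_info(n) for n in("scene","top")}
def proj(n,X):
    c=C[n];p=c["K"]@(np.asarray(c["R"])@X+c["t"]);return p[:2]/p[2]
def world(p,q):
    c,s=np.cos(p[2]),np.sin(p[2]);return np.array([p[0]+c*q[0]-s*q[1],p[1]+s*q[0]+c*q[1],q[2]])
def down(yaw):  # tool z down, tool y along world heading yaw
    y=np.array([np.cos(yaw),np.sin(yaw),0]);z=np.array([0,0,-1.]);return Ro.from_matrix(np.c_[np.cross(y,z),y,z]).as_quat()
E
cat >fit.py <<'E'
from h import *
T=lambda x,y:(200+(x+.5)/5-.5,185+(y+.5)/5-.5)
B=lambda x,y:(370+(x-400+.5)/5-.5,205+(y+.5)/5-.5)
S=lambda x,y:(270+(x+.5)/6-.5,270+(y+.5)/6-.5)
D=lambda x,y:(230+(x+.5)/6-.5,160+(y+.5)/6-.5)
P=[("top",T(278,326),(-50,0,18)),("top",T(62,155),(75,65,18)),("top",T(297,52),(75,-65,18)),("top",T(178,430),(-75,65,18)),("top",T(133,248),(0,46,80)),("top",T(308,168),(0,-46,80)),
("scene",S(105,335),(75,-65,18)),("scene",S(402,535),(75,65,18)),("scene",S(652,255),(-75,65,18)),("scene",S(365,80),(-75,-65,18)),("scene",S(290,110),(0,-46,80)),("scene",S(495,237),(0,46,80))]
def r1(p):return np.concatenate([proj(n,world(p,np.array(q)/1e3+[0,0,.006]))-u for n,u,q in P])
a=least_squares(r1,[.45,.12,.4],loss="soft_l1");print("pan",a.x);print(r1(a.x).reshape(-1,2).round(1).tolist())
# flags: 1 carrier height, 2 button height
Q=[("top",B(597,320),(-50,0,97),1),("top",B(684,148),(35,-40,91),1),("top",B(517,136),(35,40,97),1),("top",B(480,508),(-138,50,70),2),
("scene",D(428,135),(-50,0,97),1),("scene",D(213,132),(35,-40,91),1),("scene",D(270,237),(35,40,97),1),("scene",D(662,172),(-138,50,70),2)]
def r2(p):return np.concatenate([proj(n,world(p,np.array(q)/1e3+[0,0,p[2+f]]))-u for n,u,q,f in Q])
b=least_squares(r2,[.45,-.12,0,0,0],loss="soft_l1");print("bal",b.x);print(r2(b.x).reshape(-1,2).round(1).tolist())
E
python3 fit.py
```

```text
pan [0.58533513 0.17498631 0.43889536]
[[0.0, 0.2], [-1.9, 0.2], [-0.4, -0.8], [-0.5, 0.0], [-0.6, -0.0], [0.7, -0.5], [-0.9, -1.5], [-0.1, -0.1], [0.8, -1.0], [0.1, -1.2], [-1.3, -0.6], [1.1, 1.0]]
bal [ 0.53403153 -0.20887279 -0.06606729 -0.0114777   0.0067947 ]
[[0.1, 0.2], [0.1, 0.2], [-0.2, -0.2], [-0.1, -0.0], [0.0, -0.1], [-0.2, 0.7], [0.1, -0.6], [-0.2, -0.0]]
```

```bash
python3 - <<'E'
from h import *
for yaw in(.439,.439+np.pi,.439-np.pi,-.066,-.066+np.pi):
    p=[.5853,.175,.16] if abs(yaw)>.1 and abs(yaw-3.07)>.1 else [.534,-.209,.2]
    print(yaw,ctrl.solve_ik(p,down(yaw)))
q=ctrl.solve_ik([.5853,.175,.16],down(.439));q2=ctrl.solve_ik([.5853,.175,.16],down(.439+np.pi))
yaw=.439 if abs(q[5])<abs(q2[5]) else .439+np.pi
print(yaw);ctrl.move_to([.5853,.175,.15],down(yaw))
print(ctrl.current_clock(),ctrl.current_tool_pos(),ctrl.current_ft_force())
ims=[]
for n,X in(("top",[.585,.175,.05]),("scene",[.585,.175,.05])):
    im=ctrl.get_image(n);u,v=proj(n,np.array(X)).astype(int);ims.append(cv2.resize(im[v-60:v+60,u-50:u+50,::-1],None,fx=4,fy=4,interpolation=2))
cv2.imwrite("pics/hov.png",np.hstack(ims))
E
```

```text
0.439 [ 0.29053174  0.29950965 -0.00995773  1.26132895  0.          1.42232807]
3.580592653589793 [ 0.29053174  0.29950965 -0.00995773  1.26132895  0.         -1.71926459]
-2.702592653589793 [ 0.29053174  0.29950965 -0.00995773  1.26132895  0.         -1.71926459]
-0.066 [-0.37305833  0.22062275 -0.02472564  1.32544794  0.          1.263738  ]
3.0755926535897933 [-0.37305833  0.22062275 -0.02472564  1.32544794  0.         -1.87785466]
0.439
2.0167 [0.58501835 0.17595939 0.15034945] [-0.44429856  0.07653891  0.32333732]
```

View pics/hov.png

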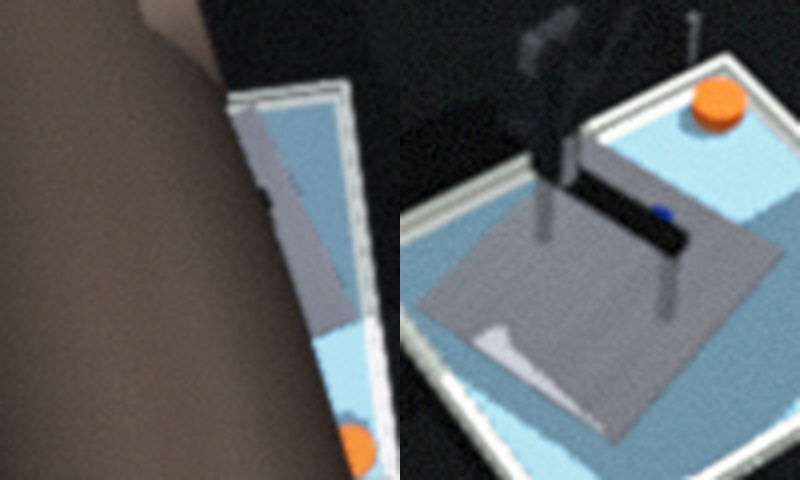

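Hover picture: the gripper is above the bail, and the near finger tip shows at about crop (570,185) in the scene half. I'll check that against its predicted pixel, then grasp and lift.

```bash
python3 - <<'E'
from h import *
u0,v0=proj("scene",np.array([.585,.175,.05])).astype(int)
for d in(.0425,-.0425):
    X=world([.585,.176,.439],[d,0,.15-.001]);u,v=proj("scene",X);print("tip crop",400+(u-u0+50)*4,(v-v0+60)*4)
ctrl.movel([.5853,.175,.081],max_speed=.12)
print(ctrl.current_tool_pos(),ctrl.current_ft_force())
ctrl.gripper_to(0.0);print(ctrl.current_gripper_width(),ctrl.current_grip_force(),ctrl.current_ft_force())
ctrl.movel([.5853,.175,.10],max_speed=.05);ctrl.sleep(.2)
print(ctrl.current_clock(),ctrl.current_gripper_width(),ctrl.current_ft_force(),ctrl.current_wrist_torque())
im=ctrl.get_image("scene");u,v=proj("scene",np.array([.585,.175,.06])).astype(int)
cv2.imwrite("pics/lift.png",cv2.resize(im[v-60:v+50,u-65:u+65,::-1],None,fx=5,fy=5,interpolation=2))
E
```

```text
tip crop 557.9991125845484 167.68536126430695
tip crop 665.0502146725 65.13154902350948
[0.58561225 0.17523065 0.08163181] [-0.29576698 -0.37541144  0.62944136]
0.12478025035834815 59.62017238140106 [-0.48880094  1.20569986  2.5780586 ]
4.2417 0.1289930907240477 [ 0.84304765  0.54374536 -3.81799912] [ 0.06174802 -0.03508335 -0.02295061]
```

View pics/lift.png

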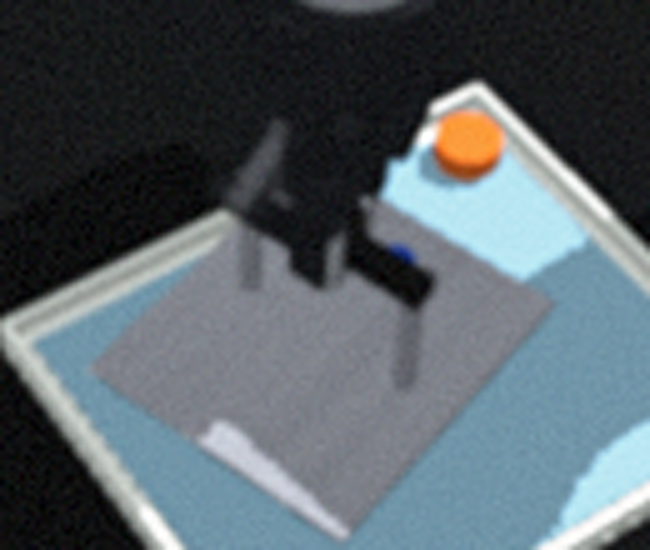

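The pan is lifted level, gripped near the middle of the bail, and weighs about 3.9 N. Next I carry it over the balance and check from close by.

```bash
python3 - <<'E'
from h import *
ctrl.movel([.5853,.175,.245],max_speed=.15)
ctrl.move_to([.534,-.209,.245],down(-.066))
ctrl.movel([.534,-.209,.190],max_speed=.1);ctrl.sleep(.3)
print(ctrl.current_clock(),ctrl.current_tool_pos(),ctrl.current_tcp_rot(),down(-.066))
print(np.mean([ctrl.current_ft_force() for _ in range(10)],0),ctrl.current_wrist_torque())
im=ctrl.get_image("scene");u,v=proj("scene",np.array([.534,-.209,.13])).astype(int);print(u,v)
cv2.imwrite("pics/bal.png",cv2.resize(im[v-55:v+55,u-70:u+70,::-1],None,fx=5,fy=5,interpolation=2))
E
```

```text
7.85 [ 0.53426316 -0.20913895  0.19058748] [7.30071025e-01 6.83371078e-01 2.38098190e-04 4.60406349e-04] [0.73005209 0.68339151 0.         0.        ]
[-1.14116769 -0.15564339 -3.57165367] [ 0.0252346   0.03622721 -0.01011792]
282 171
```

View pics/bal.png

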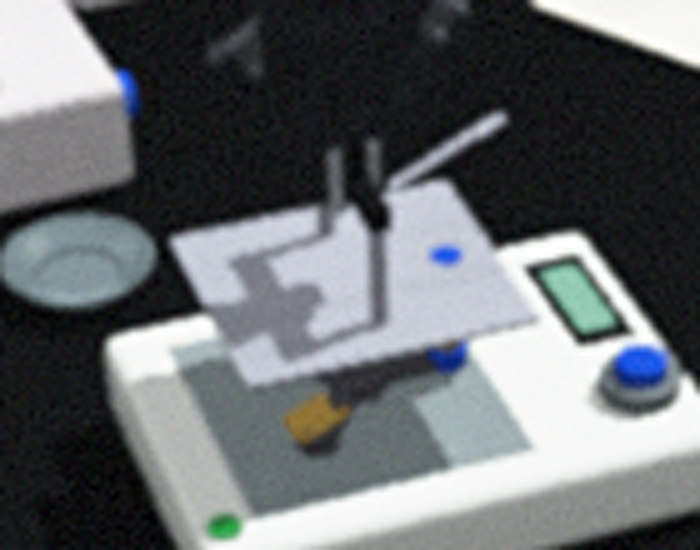

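The platform hangs level above the balance: dot at crop (446,256), plate corners at (172,238), (252,387), (537,322) and (447,182). I fit its pose to find the offset in the grip.

```bash
cat > f2.py <<'E'
from h import *
S=lambda x,y:np.array((282-70+(x+.5)/5-.5,171-55+(y+.5)/5-.5))
P=[((446,256),(-50,0,18)),((172,238),(75,-65,18)),((252,387),(75,65,18)),((537,322),(-75,65,18)),((447,182),(-75,-65,18))]
for z in(.1136,.1156):
    r=lambda p:np.concatenate([proj("scene",world(p,np.array(q)/1e3+[0,0,z]))-S(*u) for u,q in P])
    a=least_squares(r,[.534,-.209,-.066]);print(z,a.x,r(a.x).reshape(-1,2).round(1).tolist())
# initial pan and balance seen by scene only, for common bias
T=lambda x,y:np.array((270+(x+.5)/6-.5,270+(y+.5)/6-.5))
P2=[((105,335),(75,-65,18)),((402,535),(75,65,18)),((652,255),(-75,65,18)),((365,80),(-75,-65,18))]
r=lambda p:np.concatenate([proj("scene",world(p,np.array(q)/1e3+[0,0,.006]))-T(*u) for u,q in P2])
print("tray, scene only",least_squares(r,[.58,.17,.43]).x)
E
python3 f2.py
```

```text
0.1136 [ 0.53347585 -0.2094201  -0.06848557] [[0.1, 0.3], [-0.2, 0.2], [-0.8, 0.1], [0.9, -0.6], [0.0, -0.2]]
0.1156 [ 0.53451669 -0.20686441 -0.06832165] [[0.2, 0.3], [-0.3, 0.2], [-0.9, 0.1], [1.0, -0.5], [0.1, -0.3]]
tray, scene only [0.58630791 0.17694943 0.44458428]
```

Alignment is within about 2 mm, which is inside the cone's capture range. Next I descend by feel.

```bash
cat >> h.py <<'E'
def F(n=8):
    o=[]
    for _ in range(n): o.append(ctrl.current_ft_force());ctrl.sleep(.01)
    return np.mean(o,0)
E
python3 - <<'E'
from h import *
x,y=.534,-.209
ctrl.movel([x,y,.178],max_speed=.06);ctrl.sleep(.2);b=F(15);print("base",b,ctrl.current_clock())
z=.178
while z>.143:
    z-=.001;ctrl.movel([x,y,z],max_speed=.03);f=F(4)-b
    if f[2]>1 : f=F(8)-b;print(round(z,4),f.round(2))
    if f[2]>2.5 or np.hypot(f[0],f[1])>4:break
print(z,f.round(2),ctrl.current_tool_pos(),ctrl.current_wrist_torque(),ctrl.current_clock())
E
```

```text
base [ 0.05268616 -0.0257858  -4.15920274] 8.575
0.157 [0.34 0.07 1.4 ]
0.156 [-0.25  0.06  4.44]
0.15599999999999997 [-0.25  0.06  4.44] [ 0.53421424 -0.20905708  0.1564008 ] [0.01580535 0.04431975 0.05281074] 14.9417
```

```bash
python3 - <<'E'
from h import *
b=np.array([.05,-.03,-4.1]);x,y,z=.534,-.209,.156
for _ in range(8):
    z-=.0005;ctrl.movel([x,y,z],max_speed=.02);ctrl.sleep(.05);f=F(8)-b
    print(round(z,4),f.round(2),np.round(ctrl.current_wrist_torque(),2),np.round(ctrl.current_tool_pos(),4))
    if f[2]>7.5 or np.hypot(f[0],f[1])>4:break
print(ctrl.current_clock(),ctrl.current_gripper_width())
im=ctrl.get_image("scene");u,v=proj("scene",np.array([.534,-.209,.1])).astype(int);print(u,v)
cv2.imwrite("pics/seat.png",cv2.resize(im[v-50:v+50,u-60:u+60,::-1],None,fx=6,fy=6,interpolation=2))
E
```

```text
0.1555 [0.07 0.34 7.19] [0.   0.08 0.07] [ 0.5342 -0.2091  0.1559]
0.155 [-0.29  0.64  9.05] [ 0.14  0.11 -0.01] [ 0.5343 -0.2091  0.1555]
15.675 0.12456297532876358
282 181
```

View pics/seat.png

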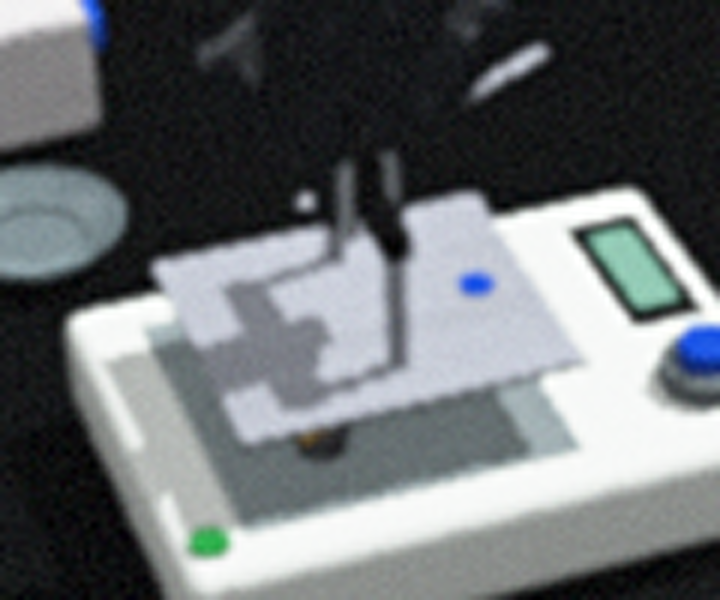

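The platform sits level over the carrier at about 9 N load, with near-zero side force. I'll press to the target, hold, ease off, release and check that it doesn't shift.

```bash
python3 - <<'E'
from h import *
b=np.array([.05,-.03,-4.1]);x,y=.534,-.209
ctrl.movel([x,y,.1545],max_speed=.02);f=F(8)-b;print(f.round(2))
z=.1545
if f[2]<11: z=.1543;ctrl.movel([x,y,z],max_speed=.02)
for _ in range(5):
    ctrl.sleep(.2);print((F(5)-b).round(2),np.round(ctrl.current_wrist_torque(),2))
ctrl.movel([x,y,.1562],max_speed=.02);ctrl.sleep(.1);print("eased",(F(8)-b).round(2))
a0=ctrl.get_image("scene")
ctrl.gripper_to(.45);ctrl.sleep(.2);print(ctrl.current_gripper_width(),F(8).round(2),np.round(ctrl.current_tool_pos(),4))
a1=ctrl.get_image("scene")
ctrl.movel([x,y,.23],max_speed=.12);print(ctrl.current_clock(),F(8).round(2))
a2=ctrl.get_image("scene")
c=lambda im:cv2.resize(im[130:235,220:345,::-1],None,fx=3.2,fy=3.2,interpolation=2)
cv2.imwrite("pics/rel.png",np.hstack([c(a0),c(a2)]))
g=lambda im:cv2.cvtColor(im,6+1).astype(np.float32)[178:202,230:290]
# shift of plate's near edge region between gripped and released
print(cv2.phaseCorrelate(g(a0),g(a2)))
E
```

```text
[-0.53  0.51 10.99]
[-1.03  0.78 11.27] [0.18 0.19 0.01]
[-1.05  0.59 11.21] [0.15 0.26 0.03]
[-1.08  0.83 11.03] [0.15 0.23 0.05]
[-0.86  0.75 11.18] [0.19 0.2  0.06]
[-0.52  0.94 11.7 ] [0.17 0.27 0.04]
eased [0.71 0.24 5.89]
0.45327042060750655 [-0.03  0.03  0.18] [ 0.534  -0.209   0.1562]
19.4333 [ 0.07  0.39 -0.4 ]
((0.015903264700487085, 0.08949109478053252), 0.8859181569682227)
```

View pics/rel.png

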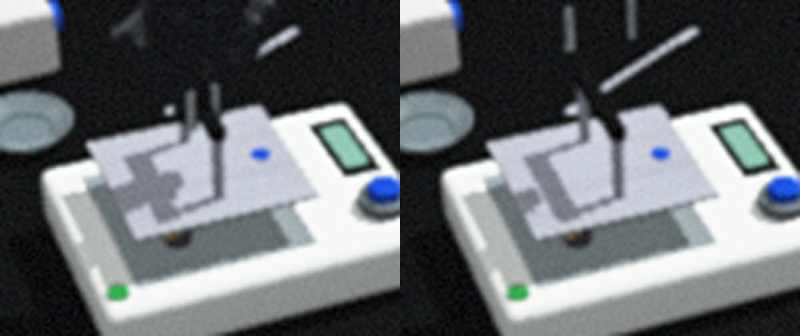

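On release nothing shifted (0.1 px). The dot is still over the cone, and the load had eased to about 6 N before the fingers opened. Next is the tare button, with the fingers shut.

```bash
python3 - <<'E'
from h import *
X=world([.5340,-.2089,-.066],[-.138,.05,.0768]);x,y,zt=X;print(X)
ctrl.movel([x,y,.23],max_speed=.2);ctrl.gripper_to(0)
ctrl.movel([x,y,zt+.014+.010],max_speed=.12);ctrl.sleep(.2);b=F(10);print(b.round(2),ctrl.current_clock())
z=zt+.024
for _ in range(25):
    z-=.001;ctrl.movel([x,y,z],max_speed=.03);f=F(4)-b
    if f[2]>.6: print(round(z-zt-.014,4),f.round(2))
    if f[2]>7.5:break
ctrl.sleep(.4);f=F(8)-b;print("hold",f.round(2),ctrl.current_clock(),np.round(ctrl.current_tool_pos(),4))
im=ctrl.get_image("scene")
cv2.imwrite("pics/tare.png",cv2.resize(im[130:235,240:375,::-1],None,fx=5,fy=5,interpolation=2))
E
```

```text
[ 0.39959806 -0.14990747  0.0768    ]
[-0.02  0.21 -0.11] 22.3917
0.003 [-0.14 -0.14  1.46]
0.002 [ 0.38 -0.32  2.1 ]
0.001 [ 0.42 -0.18  2.93]
-0.0 [ 0.54 -0.36  3.52]
-0.001 [ 0.61 -0.14  3.83]
-0.002 [0.52 0.02 4.63]
-0.003 [ 0.47 -0.54  6.68]
-0.004 [-2.54  0.61 13.96]
hold [-2.51  1.04 14.04] 26.825 [ 0.3998 -0.15    0.0879]
```

View pics/tare.png

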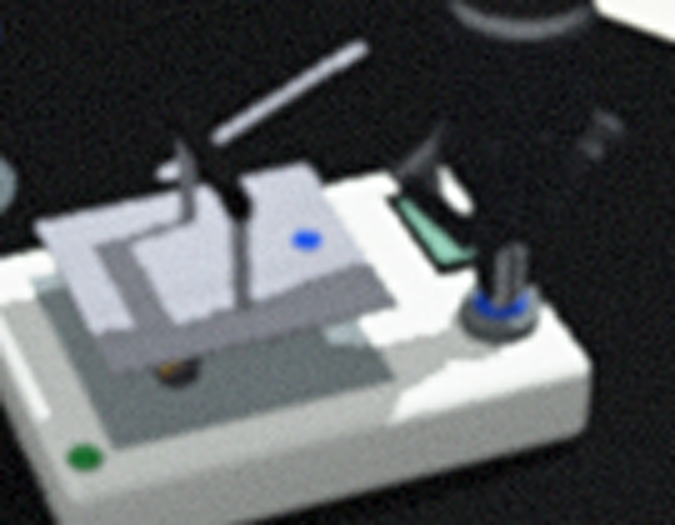

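The fingertip is on the blue button, which is pressed flush into its collar: spring up to about 5 N, then the hard stop. I'll release, back off and check.

```bash
python3 - <<'E'
from h import *
ctrl.movel([.3996,-.1499,.20],max_speed=.08)
ctrl.move_to([.33,0.0,.30],down(-.066));ctrl.sleep(.5)
print(F(8).round(2),ctrl.current_clock())
im=ctrl.get_image("scene");im2=ctrl.get_image("top")
cv2.imwrite("pics/end.png",np.hstack([cv2.resize(im[130:235,230:360,::-1],(520,420),interpolation=2),cv2.resize(im2[200:330,365:452,::-1],(280,420),interpolation=2)]))
E
```

```text
[ 0.01 -0.15  0.23] 29.8
```

View pics/end.png

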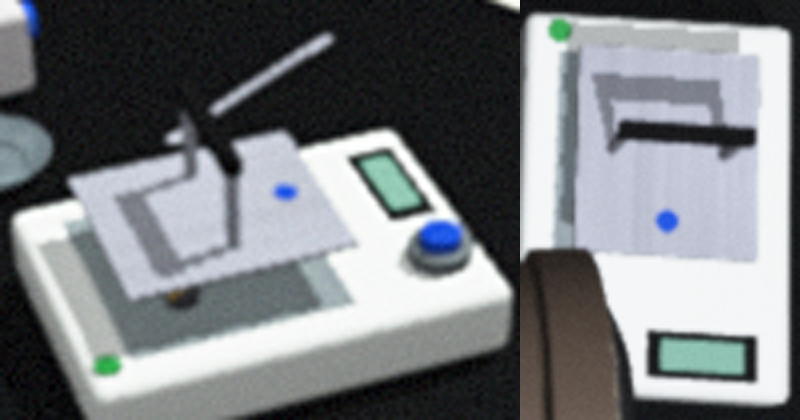

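The platform is seated level with its dot over the cone at top (410.7,268.4), within 0.5 px of what I expect. The button is back up and the arm is clear.

```bash
python3 -c "
from workcell import ctrl
print(ctrl.close_job(),ctrl.current_clock())"
```

```text
the job is handed in; nothing more can be done
the job is handed in; nothing more can be done
```

The job is handed in: the platform is back on the balance with its blue-dotted foot in the cone, pressed with about 7 N from the hand (about 11 N on the balance including its own weight) for over a second, then released. The tare button was pressed to its stop (about 14 N there) and has sprung back up. I last read the clock at 29.8 s of the 58 s.

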